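# Turn over mirror carriers under a low shelf, then hang the beam guards

### The job

Get the beam line ready: turn both mirror carriers over beneath the low clear shelf so that their mirror side faces up and they lie flat, without bringing them out from under the shelf, letting them topple freely or striking the shelf. Only then drape every black beam guard on the bench over the horizontal rail, astride the bar, and let go. Leave the lens post, the filter case and the power sensor where they are.

Things in the scene. Friction and masses are not known exactly. Their poses are not given: they have to be found in the camera images.
- shelf_mid (a point): Low clear shelf on four posts, open all round: board 170 mm deep (its x) by 800 mm long (its y), 10 mm thick. This point: middle of the board's underside, 115 mm above the bench; x points away from the robot, so the front edge is at x = -85 mm. Posts 20 mm thick at x = +-70, y = +-385 mm.
- carrier_left_centre (a point): Middle of a loose dark mirror carrier (0.45 kg) on the bench under the shelf: 120 (its x) x 76 (y) x 40 mm (z). At the start z is up, orange-striped back on top; two blue mirrors are on its -z side: z must end pointing down. A red handle sticks out at -x, near its +y side, in front of the shelf. Rolled over away from that side it ends 116 mm across.
- carrier_right_centre (a point): Middle of a loose dark mirror carrier (0.45 kg) on the bench under the shelf: 120 (its x) x 76 (y) x 40 mm (z). At the start z is up, orange-striped back on top; two blue mirrors are on its -z side: z must end pointing down. A red handle sticks out at -x, near its -y side, in front of the shelf. Rolled over away from that side it ends 116 mm across.
- carrier_left_handle (a point): Middle of that carrier's red handle: sleeve 20 mm thick, 40 mm long along x, at x = -135, y = 28, z = 0 mm from the carrier's middle, 20 mm above the bench. The sleeve spins freely about x on a 10 mm rod fixed in the housing (55 mm of rod shows), so the carrier can roll over while the sleeve is held.
- carrier_right_handle (a point): Middle of that carrier's red handle: sleeve 20 mm thick, 40 mm long along x, at x = -135, y = -28, z = 0 mm from the carrier's middle, 20 mm above the bench. The sleeve spins freely about x on a 10 mm rod fixed in the housing (55 mm of rod shows), so the carrier can roll over while the sleeve is held.
- rail_mid (a point): Middle of the axis of a fixed horizontal steel bar, 16 mm in diameter and 280 mm long, along its y, on a post at each end, 130 mm above the bench. Its x is across the bar.
- guard_1_centre (a point): Middle of a loose black beam guard (may be absent; 0.2 kg): upside-down U, 42 mm across (x), 60 mm long (y, the way a bar runs through), 106 mm high, z up. Skirts 70 mm deep, 4 mm thick, 34 mm apart; at each foot a steel lip turned 20 mm outwards (82 mm over both); crown 4 mm, underside 17 mm above this point; on top a yellow grip tab 10 (x) x 40 (y) x 32 mm high. This point is 53 mm above the lower edge.
- guard_2_centre (a point): Middle of a loose black beam guard (may be absent; 0.2 kg): upside-down U, 42 mm across (x), 60 mm long (y, the way a bar runs through), 106 mm high, z up. Skirts 70 mm deep, 4 mm thick, 34 mm apart; at each foot a steel lip turned 20 mm outwards (82 mm over both); crown 4 mm, underside 17 mm above this point; on top a yellow grip tab 10 (x) x 40 (y) x 32 mm high. This point is 53 mm above the lower edge.
- guard_3_centre (a point): Middle of a loose black beam guard (may be absent; 0.2 kg): upside-down U, 42 mm across (x), 60 mm long (y, the way a bar runs through), 106 mm high, z up. Skirts 70 mm deep, 4 mm thick, 34 mm apart; at each foot a steel lip turned 20 mm outwards (82 mm over both); crown 4 mm, underside 17 mm above this point; on top a yellow grip tab 10 (x) x 40 (y) x 32 mm high. This point is 53 mm above the lower edge.
- lens_post_centre (a point): Bystander: a lens in a black mount on a steel post, 116 mm high, foot 56 mm across; this point is half-way up.
- filter_case_centre (a point): Bystander: blue case 70 x 50 x 25 mm lying on the shelf; its middle.
- power_sensor_center (a point): Bystander: grey disc 60 mm across, 30 mm high, lying on the shelf; its middle.
There are look-alikes about, which are no part of the job. What is shaped like the part that bears guard_3_centre but green is not meant.

How it is judged:
By the outcome, as a careful person would: the job done as asked, in the order asked, and still so for the second after the job is handed in, with the robot touching nothing.
Of guard_1, guard_2, guard_3 only 2 to 3 are there at a start; the rules pass over those that are not, and their reading is None.
At some moment in a run one of guard_1, guard_2, guard_3 may be knocked a few centimetres aside while the robot is not near it.
It also fails if it takes over 192 s, if anything falls off the work surface, if the arm or the gripper's body presses on something with over 40 N, if the wrist force passes 120 N, or if a joint passes its speed limit or range.

### The arm

A 6-joint arm with a two-finger parallel gripper is mounted at the origin on the work surface. World frame = base frame: x ahead of the robot, y to its left, z up, the work surface at z = 0. Lengths are in m, angles in degrees, forces in N, time in s.
With the tool pointing down it reaches from about 0.4 to 0.825 m from the base axis. Payload 7 kg.
Tool frame: the origin (TCP) lies midway between the tips of the shut fingers; the grasp point (between the pads) lies 19 mm behind it; z points along the fingers, y is the line along which they close (so a half turn about z gives the same grasp; the last joint's range is limited). The gripper opens to 88 mm and grips with 3 to 60 N. Pads are 19 mm wide; open, the fingers measure 130 mm over their backs; the gripper's body (78 mm by 193 mm) begins 47 mm behind the grasp point.
Start: joints at [84.918, 20.546, 0.682, 0, -70.136, -16.507], TCP at [0.248, 0.628, 0.192] pointing down, gripper open.
Joint ranges: [-176.03, 176.03], [-82.01, 121.73], [-58.28, 71.71], [-173.87, 95.51], [-174.79, -0.11], [-173.66, 173.66]. Speed limits (degrees/s): [136.94, 136.94, 172.46, 180, 180, 180].

### API

Orientations are given as a 3x3 rotation matrix whose columns are the frame's x, y, z axes.
In Python, from rig import robot gives the robot as it stands. Calls block until the motion is done:
- robot.goto(position, orientation): joint-space move of the TCP to a pose.
- robot.servo_line(position, ori=None, speed=0.15): straight line of the TCP; ori=None keeps the orientation; speed is the mean speed in m/s.
- robot.movej(angles): joint-space move.
- robot.move_gripper(opening): opening from 0.0 (shut) to 1.0 (fully open); the grip force is fixed at half the most; returns when the fingers have stopped.
- robot.dwell(seconds).
- robot.ik(position, orientation): joint angles nearest the present ones, or None.
- robot.grab_frame(name): name is "scene" or "top"; returns (picture, depth): 480x640x3 uint8, red, green, blue; 480x640 float32, m along the optical axis (not along the pixel's ray), 0 where there is no reading.
- robot.camera_info(name): a dict with "vfov" (degrees; the focal length in pixels is half the picture's height over the tangent of half this angle, whatever the lens; pixels are square), "cx", "cy" (the principal point, pixels), "view" (4x4, takes a point from world to camera coordinates). Camera axes: x right, y down, z forward; pixel columns grow to the right and rows downward; lengths in m; the calibration is good to about 2 mm. A picture is of the moment at which its call begins. camera_info takes no time and is no camera call.
A pose or a line that the arm cannot do raises robot.Unreachable and nothing moves.
- robot.job_done(): hands the job in; it is judged then, once.
Readings, each from a call of its own:
- robot.read_t(): time.
- robot.read_qpos(): joint angles.
- robot.read_qvel(): joint speeds.
- robot.read_effort(): joint torques, N m.
- robot.read_position(): TCP position.
- robot.read_tcp_rot(): TCP orientation.
- robot.read_force(): force on the tool from outside, world axes, zero at the start.
- robot.read_ft_torque(): the same for the moment, N m.
- robot.read_grip_width(): opening from 0.0 (shut) to 1.0 (fully open).
- robot.read_finger_force(): force on a finger pad.
Only numpy, scipy, OpenCV 4.12 (cv2) and the standard library are available. Lean on these libraries where they do the work, as an engineer would, in place of code of your own. Each camera call takes 0.05 s, during which the arm holds its last target. There are 200 camera calls.

## Working session

There is one attempt and no reset: what is moved stays moved. The work goes in short steps, each a Python script; the robot and the scene stay as the last script left them, time stands still between calls to the robot, and variables do not carry over. Pictures are saved under pics/ and viewed, at most 14 in all, crops included, and the job is handed in when it is done.

```bash
ls; mkdir -p pics; python3 - <<'E'
from rig import robot
import cv2,numpy as np
print(robot.read_t())
for n in ("scene","top"):
    p,d=robot.grab_frame(n); np.savez(f"pics/{n}0.npz",p=p,d=d)
    cv2.imwrite(f"pics/{n}0.png",p[:,:,::-1]); print(n,robot.camera_info(n),(d>0).mean())
E
```

```text
pics
0.0
scene {'vfov': 50.4590959805041, 'cx': 320.6752103122145, 'cy': 248.0979917774754, 'view': array([[-0.50410604,  0.86339773,  0.02052949,  0.23431217],
       [ 0.49010617,  0.30556568, -0.81634892, -0.21119472],
       [-0.71110691, -0.40146479, -0.57719406,  1.84163816],
       [ 0.        ,  0.        ,  0.        ,  1.        ]])} 0.9960970052083333
top {'vfov': 48.23456598377343, 'cx': 320.6053755322273, 'cy': 243.9355403154214, 'view': array([[-0.01821193, -0.99971226,  0.01561132,  0.05545276],
       [-0.9934632 ,  0.01633384, -0.11297821,  0.56678686],
       [ 0.11269071, -0.01756682, -0.99347482,  1.31701801],
       [ 0.        ,  0.        ,  0.        ,  1.        ]])} 0.996103515625
```

View pics/scene0.png

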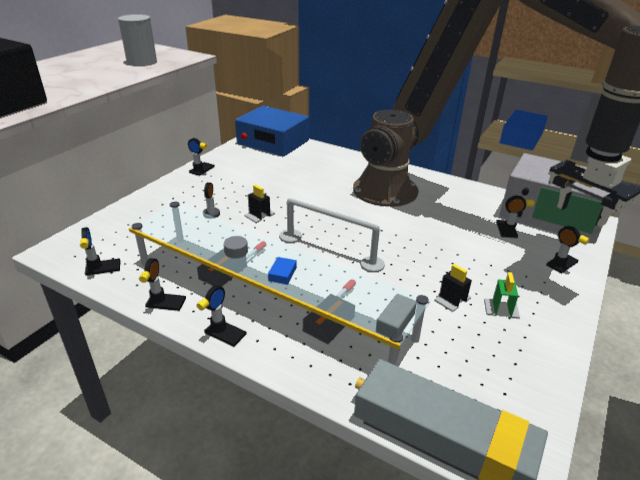

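View pics/top0.png

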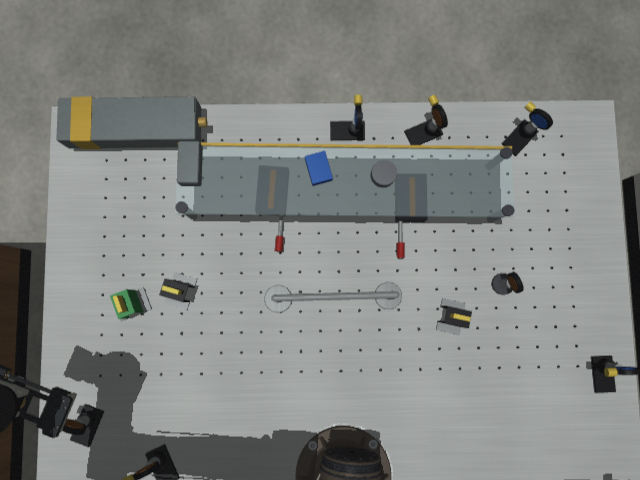

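The top view has +y to the left.
- **Carriers:** they sit under the shelf at about (272,190) and (411,197), with red handles at (280,243) and (400,250).
- **Rail:** it runs from (278,297) to (388,294).
- **Black guards:** there are two, at (178,289) and (455,316).
- **Look-alikes:** the green U at (128,303) is excluded. The yellow knobs on the mirror mounts at (358,100), (433,100), (530,107), (612,370) and (75,425) are not tabs. The grey box on the shelf at (190,162) is not a carrier.

Next I measure these and check them in one crop.

```bash
cat > h.py <<'E'
import cv2,numpy as np
from rig import robot
def f(n): return 240/np.tan(np.radians(robot.camera_info(n)['vfov'])/2)
def ray(n,px,z):
    i=robot.camera_info(n);V=i['view'];R=V[:3,:3];c=-R.T@V[:3,3]
    px=np.atleast_2d(px).astype(float)
    d=np.c_[(px[:,0]-i['cx'])/f(n),(px[:,1]-i['cy'])/f(n),np.ones(len(px))]@R
    return c+d*((z-c[2])/d[:,2])[:,None]
def proj(n,P):
    i=robot.camera_info(n);V=i['view'];q=np.atleast_2d(P)@V[:3,:3].T+V[:3,3]
    return q[:,:2]/q[:,2:]*f(n)+[i['cx'],i['cy']]
def mask(p,lo,hi,box=None):
    m=cv2.inRange(cv2.cvtColor(p,cv2.COLOR_RGB2HSV),np.array(lo),np.array(hi))
    if box: k=np.zeros_like(m);k[box[1]:box[3],box[0]:box[2]]=1;m*=k
    return m
def blobs(m,n,z,amin=15):
    out=[]
    for c in cv2.findContours(m,cv2.RETR_EXTERNAL,cv2.CHAIN_APPROX_NONE)[0]:
        k=np.zeros_like(m);cv2.drawContours(k,[c],-1,255,-1);ys,xs=np.nonzero(k&m)
        if len(xs)<amin: continue
        w=ray(n,np.c_[xs,ys],z)[:,:2];ctr=w.mean(0)
        ev,U=np.linalg.eigh(np.cov((w-ctr).T));u=U[:,1]*np.sign(U[0,1])
        out.append(dict(px=(xs.mean().round(1),ys.mean().round(1)),n=len(xs),c=ctr.round(4),ang=np.degrees(np.arctan2(u[1],u[0])).round(1),L=np.sqrt(12*ev[::-1]).round(4)))
    return out
RED=((0,130,90),(6,255,255));YEL=((20,120,100),(32,255,255));ORG=((5,90,60),(19,255,255))
E
python3 - <<'E'
from h import *
for n in("top","scene"):
    p=np.load(f"pics/{n}0.npz")['p']
    print(n,"red");[print(b) for b in blobs(mask(p,*RED),n,.02)]
    print("yel");[print(b) for b in blobs(mask(p,*YEL),n,.09 if n=="scene" else .106)]
p=np.load("pics/top0.npz")['p']
print("org");[print(b) for b in blobs(mask(p,(5,60,50),(19,255,255),(240,150,450,225)),"top",.04)]
print("rail",ray("top",[(272,297),(278,297),(388,294),(402,295)],.13).round(3), ray("top",[(278,298),(388,295)],.0).round(3))
print("shelf posts px(top)",ray("top",[(182,207),(508,210),(506,153)],.125).round(3),"edge",ray("top",[(205,144),(505,147)],.125).round(3))
d=np.load("pics/top0.npz")['d'];print("depth",d[180,230],d[190,272],d[296,330],d[289,178],d[300,330])
c=np.hstack([cv2.resize(p[140:340,150:350],(400,400),interpolation=2),cv2.resize(p[140:340,350:550],(400,400),interpolation=2)])
cv2.imwrite("pics/crop1.png",c[:,:,::-1])
E
```

```text
top red
{'px': (np.float64(400.0), np.float64(249.7)), 'n': 101, 'c': array([ 0.5509, -0.1561]), 'ang': np.float64(-0.9), 'L': array([0.0372, 0.0176])}
{'px': (np.float64(278.6), np.float64(243.1)), 'n': 97, 'c': array([0.573 , 0.1519]), 'ang': np.float64(-6.2), 'L': array([0.0387, 0.0165])}
yel
{'px': (np.float64(612.1), np.float64(371.8)), 'n': 74, 'c': array([ 0.2479, -0.6277]), 'ang': np.float64(-78.2), 'L': array([0.0208, 0.0193])}
{'px': (np.float64(461.2), np.float64(317.0)), 'n': 90, 'c': array([ 0.381 , -0.2803]), 'ang': np.float64(76.4), 'L': array([0.0407, 0.0123])}
{'px': (np.float64(117.4), np.float64(303.9)), 'n': 80, 'c': array([0.4263, 0.5236]), 'ang': np.float64(21.9), 'L': array([0.0404, 0.0106])}
{'px': (np.float64(170.0), np.float64(289.5)), 'n': 80, 'c': array([0.4576, 0.4018]), 'ang': np.float64(73.0), 'L': array([0.039 , 0.0109])}
{'px': (np.float64(352.5), np.float64(145.4)), 'n': 641, 'c': array([ 0.7988, -0.0354]), 'ang': np.float64(88.6), 'L': array([0.7428, 0.0054])}
{'px': (np.float64(201.6), np.float64(121.4)), 'n': 62, 'c': array([0.8637, 0.3307]), 'ang
[... 2135 characters left out ...]
), 'ang': np.float64(6.1), 'L': array([0.0401, 0.0227])}
{'px': (np.float64(258.2), np.float64(191.0)), 'n': 94, 'c': array([ 0.3834, -0.2813]), 'ang': np.float64(47.1), 'L': array([0.0749, 0.0261])}
{'px': (np.float64(203.1), np.float64(145.4)), 'n': 36, 'c': array([ 0.2086, -0.6615]), 'ang': np.float64(53.0), 'L': array([0.0525, 0.0226])}
org
rail [[ 0.435  0.161  0.13 ]
 [ 0.435  0.148  0.13 ]
 [ 0.438 -0.106  0.13 ]
 [ 0.435 -0.139  0.13 ]] [[ 0.435  0.156  0.   ]
 [ 0.437 -0.125  0.   ]]
shelf posts px(top) [[ 0.65   0.371  0.125]
 [ 0.631 -0.398  0.125]
 [ 0.769 -0.402  0.125]] edge [[ 0.801  0.318  0.125]
 [ 0.784 -0.4    0.125]]
depth 1.2699893 1.2656465 1.2304673 1.2733741 1.3668311
```

View pics/crop1.png

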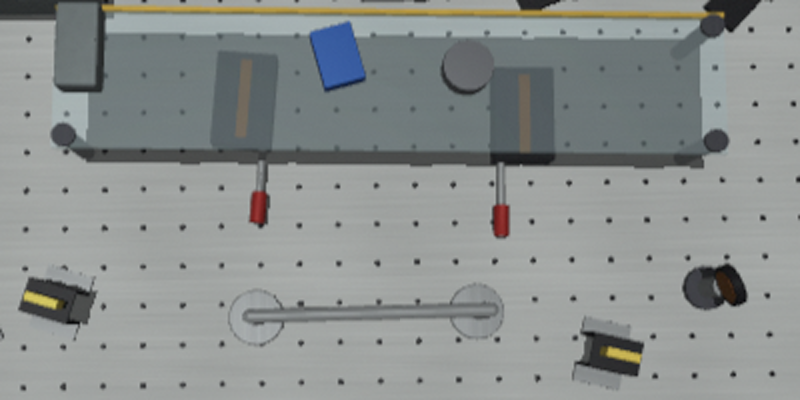

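The crop confirms both black guards, the rail, and each carrier's rod on its inner side. The left carrier must therefore roll towards +y and the right one towards −y. I start with the left one.

```bash
cat >> h.py <<'E'
def ori(a,tilt=0,flip=False):
    "tool y across the horizontal direction a (deg), pointing down, leaning back by tilt"
    a,t=np.radians(a),np.radians(tilt)
    ax=np.array([np.cos(a),np.sin(a),0]);y=np.array([-ax[1],ax[0],0])*(-1 if flip else 1)
    z=np.array([0,0,-np.cos(t)])+np.sin(t)*ax
    return np.column_stack([np.cross(y,z),y,z])
def roll(p0,a,s,ph,n=12,speed=.025,k0=1,k1=None,dz=0):
    "handle at p0 (flat start); s=+1 rolls to +y. TCP follows the handle's arc"
    v=s*np.array([-np.sin(np.radians(a)),np.cos(np.radians(a)),0])
    for k in range(k0,(k1 or n)+1):
        t=np.pi/2*k/n
        c,r0=((.066,np.array([-.066,.02])) if ph==1 else (.106,np.array([-.020,.066])))
        q=np.array([r0[0]*np.cos(t)+r0[1]*np.sin(t),-r0[0]*np.sin(t)+r0[1]*np.cos(t)])
        robot.servo_line(p0+v*(c+q[0])+[0,0,q[1]-.02+dz*np.sin(2*t)],speed=speed)
        if k%3==0: print(ph,k,robot.read_force().round(1),(robot.read_position()-p0).round(3),round(robot.read_finger_force(),1))
E
python3 - <<'E'
from h import *
s=ray("top",[(270,208.5),(273,170),(412,215),(412.5,177)],.04)
for i in(0,2): d=s[i+1]-s[i];print("stripe ang",np.degrees(np.arctan2(d[1],d[0])),s[i:i+2].mean(0))
p,d=np.load("pics/top0.npz").values() if 0 else (np.load("pics/top0.npz")['p'],np.load("pics/top0.npz")['d'])
V=robot.camera_info("top")['view'];i=robot.camera_info("top")
for u,v in[(503,283),(514,281),(500,285),(250,216),(400,217),(330,296)]:
    z=d[v,u];c=np.array([(u-i['cx'])/f("top")*z,(v-i['cy'])/f("top")*z,z]);print((u,v),(V[:3,:3].T@(c-V[:3,3])).round(3))
for x,y,a,sg,t in((.570,.152,-5,1,8),(.551,-.156,-1,-1,0)):
    for fl in(0,1):
        for q in((x,y,.25),(x,y,.006),(x,y+sg*.086,.055),(x,y+sg*.172,.006)):
            j=robot.ik(np.array(q),ori(a,t,fl));print(fl,q,None if j is None else np.round(j))
E
```

```text
stripe ang -4.8238016869043765 [0.70796083 0.1672519  0.04      ]
stripe ang -2.896234599832769 [ 0.68527502 -0.18857732  0.04      ]
(503, 283) [ 0.461 -0.406  0.043]
(514, 281) [ 0.463 -0.412  0.102]
(500, 285) [ 0.457 -0.406  0.022]
(250, 216) [ 0.647  0.227 -0.003]
(400, 217) [ 0.632 -0.156  0.038]
(330, 296) [0.435 0.028 0.136]
0 (0.57, 0.152, 0.25) [  38.    6.  -14.    6.  -64. -135.]
0 (0.57, 0.152, 0.006) [  38.   19.  -34.   11.  -31. -141.]
0 (0.57, 0.238, 0.055) [  45.   18.  -27.   10.  -40. -147.]
0 (0.57, 0.32399999999999995, 0.006) [  51.   25.  -25.   11.  -36. -155.]
1 (0.57, 0.152, 0.25) [ 38.   6. -14.   6. -64.  45.]
1 (0.57, 0.152, 0.006) [ 38.  19. -34.  11. -31.  39.]
1 (0.57, 0.238, 0.055) [ 45.  18. -27.  10. -40.  33.]
1 (0.57, 0.32399999999999995, 0.006) [ 51.  25. -25.  11. -36.  25.]
0 (0.551, -0.156, 0.25) [  4.   9.  -7.   0. -74. -95.]
0 (0.551, -0.156, 0.006) [  4.  22. -25.   0. -43. -95.]
0 (0.551, -0.242, 0.055) [ -5.  21. -19.   0. -51. -86.]
0 (0.551, -0.32799999999999996, 0.006) [-13.  27. -16.   0. -47. -78.]
1 (0.551, -0.156, 0.25) [  4.   9.  -7.   0. -74.  85.]
1 (0.551, -0.156, 0.006) [  4.  22. -25.   0. -43.  85.]
1 (0.551, -0.242, 0.055) [ -5.  21. -19.   0. -51.  94.]
1 (0.551, -0.32799999999999996, 0.006) [-13.  27. -16.   0. -47. 102.]
```

```bash
python3 - <<'E'
from h import *
a=-5;O=ori(a,8,1);g=np.array([.569,.1523,.006])
robot.goto(g+[0,0,.2],O); robot.servo_line(g+[0,0,.06],speed=.2);robot.servo_line(g,speed=.08)
p,_=robot.grab_frame("scene");cv2.imwrite("pics/s1.png",p[:,:,::-1])
robot.move_gripper(0);print(robot.read_t(),robot.read_grip_width()*88,robot.read_finger_force(),robot.read_position(),robot.read_force())
roll(g,a,1,1)
print(robot.read_t())
p,_=robot.grab_frame("top");q,_=robot.grab_frame("scene")
cv2.imwrite("pics/t1.png",np.hstack([cv2.resize(p[120:320,150:350],(400,400)),cv2.resize(q[150:350,200:400],(400,400))])[:,:,::-1])
E
```

```text
5.375 0.2928075772031661 0.0 [0.56901022 0.15229984 0.00600018] [ 0.28415673  0.01416069 -0.18698419]
1 3 [0.2 0.  0.1] [0.001 0.013 0.024] 0.0
1 6 [ 0.3 -0.1 -0.4] [0.003 0.034 0.041] 0.0
1 9 [ 0.3 -0.3 -0.8] [0.005 0.059 0.049] 0.0
1 12 [-0.1  0.5  0.1] [0.007 0.086 0.046] 0.0
11.475
```

View pics/t1.png

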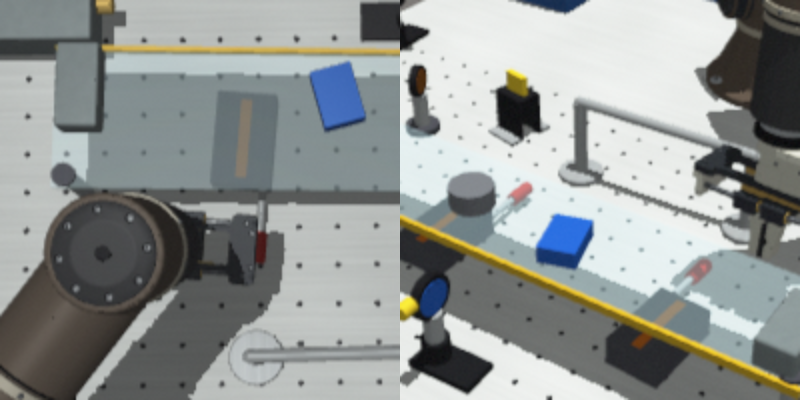

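The gripper shut to 0.3 mm on nothing, so the left carrier hasn't moved. I check where the fingers were at the grasp.

```bash
python3 - <<'E'
import cv2;p=cv2.imread("pics/s1.png");cv2.imwrite("pics/s1c.png",cv2.resize(p[160:360,300:500],(600,600),interpolation=2))
E
```

```text
(no output)
```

View pics/s1c.png

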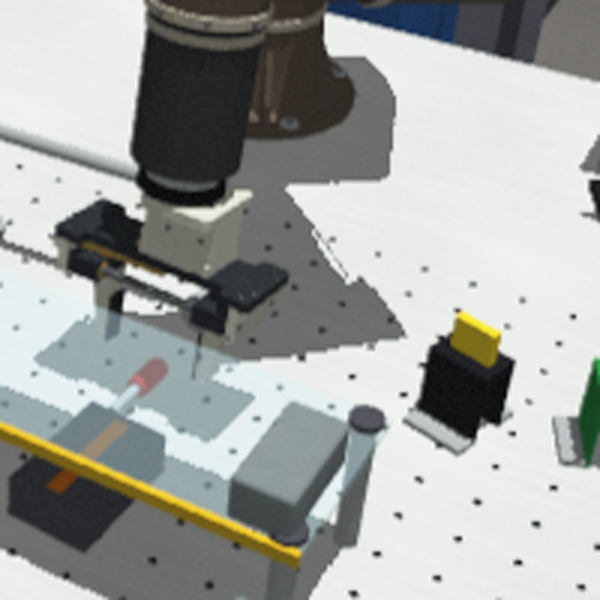

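```bash
python3 - <<'E'
from h import *
p0=np.load("pics/scene0.npz")['p'];s1=cv2.imread("pics/s1.png")[:,:,::-1].copy()
R2=((0,70,90),(8,255,255))
for im in(p0,s1):
    for b in blobs(mask(im,*R2,(230,200,420,320)),"scene",.02): print(b)
print("TCP px",proj("scene",[[.569,.1523,.006]]),"handle px pred",proj("scene",[[.573,.152,.02]]), "fingertips", proj("scene",[[.573,.196,.006],[.565,.108,.006]]))
t,_=robot.grab_frame("top")
for b in blobs(mask(t,*RED),"top",.02): print(b)
print(robot.read_position(),proj("top",[robot.read_position()]), robot.read_tcp_rot().round(2))
E
```

```text
{'px': (np.float64(349.8), np.float64(283.6)), 'n': 52, 'c': array([0.5658, 0.1491]), 'ang': np.float64(-1.7), 'L': array([0.0361, 0.0171])}
{'px': (np.float64(260.3), np.float64(244.9)), 'n': 41, 'c': array([ 0.5449, -0.1604]), 'ang': np.float64(2.4), 'L': array([0.0366, 0.0178])}
{'px': (np.float64(260.3), np.float64(244.9)), 'n': 39, 'c': array([ 0.5449, -0.1605]), 'ang': np.float64(3.4), 'L': array([0.0413, 0.0166])}
TCP px [[350.02958404 288.66821719]] handle px pred [[349.51884499 285.41394187]] fingertips [[363.92670025 295.04907934]
 [336.34717633 282.40118749]]
{'px': (np.float64(400.0), np.float64(249.7)), 'n': 101, 'c': array([ 0.5509, -0.1561]), 'ang': np.float64(-1.4), 'L': array([0.0371, 0.0178])}
[0.57646075 0.23791644 0.05199809] [[242.95624343 240.74429249]] [[ 0.99 -0.09  0.14]
 [-0.09 -1.   -0.01]
 [ 0.14  0.   -0.99]]
```

```bash
python3 - <<'E'
from h import *
q=robot.read_position()
robot.servo_line(q+[-.03,0,.06],speed=.2)
robot.goto(np.array([.53,.30,.006]),ori(-5,8,1))
P=robot.read_position();print(robot.read_t(),P,robot.read_grip_width(),robot.read_force())
ims=[]
for n in("scene","top"):
    p,d=robot.grab_frame(n);p=p.copy();u,v=proj(n,[P])[0];u0,v0=int(u),int(v)
    c=cv2.resize(p[v0-60:v0+40,u0-50:u0+50],(400,400),interpolation=2);x,y=int((u-u0+50)*4),int((v-v0+60)*4)
    cv2.circle(c,(x,y),6,(255,0,255),1);ims.append(c)
cv2.imwrite("pics/t2.png",np.hstack(ims)[:,:,::-1])
E
```

```text
12.675 [0.52994186 0.29948224 0.00544923] 0.006071908406244478 [0.15860434 0.8785085  0.3961998 ]
```

View pics/t2.png

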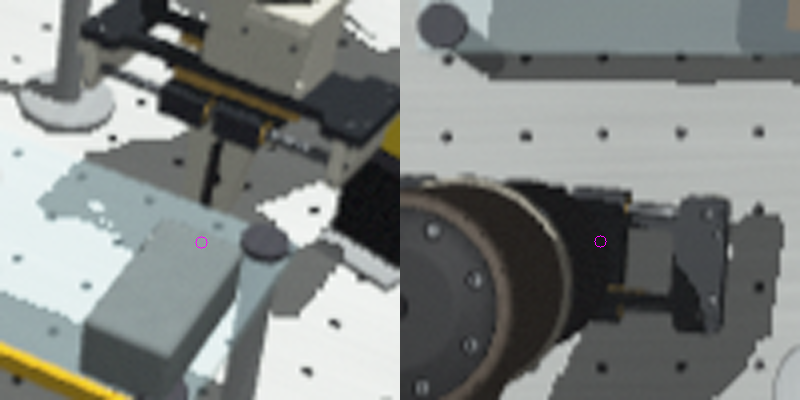

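```bash
python3 - <<'E'
from h import *
P=robot.read_position();p,d=robot.grab_frame("scene");i=robot.camera_info("scene");V=i['view']
u0,v0=map(int,proj("scene",[P])[0])
for v in range(v0-30,v0+4,2):
  r=[]
  for u in(u0+1,u0+2,u0+4):
    z=d[v,u];c=np.array([(u-i['cx'])/f("scene")*z,(v-i['cy'])/f("scene")*z,z]);r.append((*(V[:3,:3].T@(c-V[:3,3])).round(3).tolist(),p[v,u].tolist()))
  print(v,*r)
E
```

```text
269 (0.545, 0.293, 0.114, [88, 86, 74]) (0.532, 0.292, 0.105, [90, 91, 85]) (0.556, 0.304, 0.126, [28, 29, 32])
271 (0.53, 0.289, 0.096, [110, 111, 104]) (0.532, 0.293, 0.099, [87, 88, 84]) (0.554, 0.304, 0.118, [25, 27, 32])
273 (0.529, 0.29, 0.09, [111, 112, 103]) (0.53, 0.293, 0.092, [110, 111, 103]) (0.524, 0.296, 0.089, [60, 61, 59])
275 (0.537, 0.293, 0.09, [110, 112, 104]) (0.53, 0.294, 0.086, [93, 95, 88]) (0.531, 0.299, 0.089, [25, 25, 25])
277 (0.531, 0.292, 0.079, [110, 111, 104]) (0.529, 0.294, 0.079, [62, 62, 59]) (0.534, 0.301, 0.085, [22, 22, 22])
279 (0.535, 0.294, 0.076, [103, 104, 97]) (0.533, 0.296, 0.076, [50, 49, 47]) (0.533, 0.301, 0.078, [42, 41, 42])
281 (0.525, 0.292, 0.062, [82, 82, 77]) (0.54, 0.299, 0.075, [38, 38, 37]) (0.535, 0.303, 0.073, [55, 55, 51])
283 (0.534, 0.295, 0.063, [58, 58, 56]) (0.533, 0.298, 0.063, [26, 28, 28]) (0.532, 0.303, 0.064, [24, 23, 24])
285 (0.535, 0.297, 0.057, [41, 41, 41]) (0.532, 0.298, 0.056, [24, 23, 26]) (0.535, 0.304, 0.061, [92, 92, 86])
287 (0.537, 0.298, 0.053, [25, 26, 27]) (0.538, 0.301, 0.055, [32, 31, 33]) (0.54,
[... 167 characters left out ...]
 [138, 155, 155]) (0.486, 0.287, -0.002, [119, 131, 132]) (0.539, 0.308, 0.045, [122, 130, 128])
293 (0.642, 0.332, 0.124, [152, 170, 172]) (0.641, 0.334, 0.124, [154, 172, 174]) (0.64, 0.339, 0.125, [153, 170, 172])
295 (0.647, 0.334, 0.122, [151, 170, 172]) (0.648, 0.337, 0.124, [153, 170, 173]) (0.648, 0.342, 0.126, [107, 124, 128])
297 (0.653, 0.337, 0.122, [143, 157, 157]) (0.652, 0.339, 0.122, [147, 163, 164]) (0.653, 0.344, 0.125, [152, 170, 172])
299 (0.707, 0.354, 0.163, [144, 159, 158]) (0.707, 0.356, 0.164, [145, 158, 157]) (0.703, 0.359, 0.162, [145, 157, 158])
301 (0.715, 0.357, 0.165, [143, 157, 157]) (0.712, 0.358, 0.163, [144, 157, 156]) (0.712, 0.363, 0.165, [143, 156, 155])
```

```bash
python3 - <<'E'
from h import *
q=robot.read_position();robot.servo_line(q+[0,0,.06],speed=.2)
robot.servo_line(np.array([.47,.265,.03]),ori(-5,0,1),speed=.2)
P=robot.read_position();print(robot.read_t(),P,robot.read_grip_width())
p,d=robot.grab_frame("scene");i=robot.camera_info("scene");V=i['view']
u0,v0=map(int,proj("scene",[P])[0])
for v in range(v0-24,v0+8,2):
  r=[]
  for u in(u0-2,u0,u0+2):
    z=d[v,u];c=np.array([(u-i['cx'])/f("scene")*z,(v-i['cy'])/f("scene")*z,z]);r.append((*(V[:3,:3].T@(c-V[:3,3])).round(3).tolist(),))
  print(v-v0,*r)
E
```

```text
13.8333 [0.47088998 0.26509825 0.03011248] 0.004386675197683527
-24 (0.484, 0.254, 0.114) (0.512, 0.269, 0.137) (0.513, 0.274, 0.14)
-22 (0.486, 0.256, 0.11) (0.482, 0.26, 0.109) (0.479, 0.264, 0.109)
-20 (0.478, 0.254, 0.098) (0.482, 0.26, 0.103) (0.481, 0.265, 0.104)
-18 (0.48, 0.255, 0.093) (0.484, 0.262, 0.098) (0.482, 0.267, 0.098)
-16 (0.482, 0.257, 0.088) (0.478, 0.261, 0.087) (0.486, 0.269, 0.095)
-14 (0.483, 0.258, 0.083) (0.478, 0.261, 0.081) (0.479, 0.267, 0.084)
-12 (0.486, 0.259, 0.079) (0.486, 0.265, 0.081) (0.485, 0.27, 0.082)
-10 (0.485, 0.26, 0.072) (0.488, 0.266, 0.076) (0.485, 0.271, 0.076)
-8 (0.405, 0.235, 0.002) (0.48, 0.264, 0.063) (0.482, 0.271, 0.068)
-6 (0.409, 0.237, -0.001) (0.406, 0.242, -0.002) (0.407, 0.248, 0.002)
-4 (0.42, 0.241, 0.001) (0.413, 0.245, -0.002) (0.407, 0.249, -0.005)
-2 (0.426, 0.244, -0.002) (0.421, 0.248, -0.003) (0.419, 0.253, -0.002)
0 (0.434, 0.247, -0.002) (0.433, 0.253, -0.0) (0.425, 0.256, -0.004)
2 (0.442, 0.251, -0.002) (0.439, 0.255, -0.002) (0.443, 0.263, 0.004)
4 (0.452, 0.255, -0.001) (0.449, 0.26, -0.001) (0.447, 0.265, -0.0)
6 (0.459, 0.258, -0.001) (0.458, 0.263, -0.0) (0.457, 0.268, 0.001)
```

The closed fingertips sit about 32 mm short of the reported TCP. I confirm the offset with a light touch on the bench.

```bash
python3 - <<'E'
from h import *
robot.servo_line(np.array([.47,.265,-.020]),speed=.1);f0=robot.read_force();print(f0)
P=robot.read_position()
for k in range(30):
    P=P-[0,0,.001];robot.servo_line(P,speed=.02);F=robot.read_force()-f0
    if abs(F[2])>1.5: break
print(k,P,robot.read_position(),F,robot.read_t())
robot.servo_line(P+[0,0,.04],speed=.2)
E
```

```text
[0.23897966 0.62164265 0.80734125]
14 [ 0.4702975   0.26531659 -0.03474338] [ 0.47042123  0.26541749 -0.03428324] [-2.26996569 -1.25829282  4.71057083] 18.2833
```

```bash
cat >> h.py <<'E'
TL=.0342  # real tip lies this far short of the reported TCP
def tip(T,O): return np.asarray(T)+TL*O[:,2]
E
python3 - <<'E'
from h import *
a=-5;O=ori(a,8,1);g=tip([.568,.1523,.006],O)
robot.servo_line(robot.read_position()+[0,0,.08],speed=.25);robot.move_gripper(1)
robot.goto(g+[0,0,.12],O);robot.servo_line(g+[0,0,.04],speed=.2);robot.servo_line(g,speed=.06)
print(robot.read_force());robot.move_gripper(0);w=robot.read_grip_width()*88
print(robot.read_t(),w,robot.read_finger_force(),robot.read_position(),robot.read_force())
if abs(w-20)<4:
    roll(g,a,1,1);print(robot.read_t())
q,_=robot.grab_frame("scene")
cv2.imwrite("pics/t3.png",cv2.resize(q[200:360,280:480],(750,600))[:,:,::-1])
E
```

```text
[-0.78952758  0.45774549 -0.0457306 ]
23.6417 19.232391297158063 30.004611611366272 [ 0.57263608  0.15179206 -0.02790858] [-0.47816415 -0.72795777  0.13075155]
1 3 [-0.4 -1.6 -1.7] [0.001 0.013 0.024] 30.1
1 6 [ 0.1 -0.1 -1.5] [0.003 0.034 0.041] 30.0
1 9 [ 1.6  1.  -2.2] [0.005 0.059 0.049] 30.0
1 12 [-1.   0.7 -0.1] [0.007 0.086 0.046] 30.0
29.7417
```

View pics/t3.png

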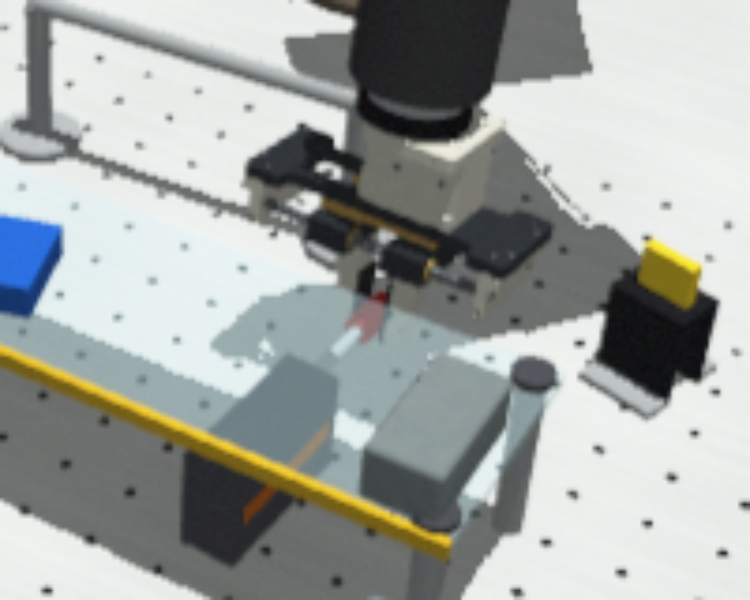

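The carrier stands upright with the stripe facing +y at about (290,470) in the crop. The first half of phase 2 follows.

```bash
python3 - <<'E'
from h import *
a=-5;O=ori(a,8,1);g=tip([.568,.1523,.006],O)
roll(g,a,1,2,k1=6);print(robot.read_t())
q,_=robot.grab_frame("scene")
cv2.imwrite("pics/t4.png",cv2.resize(q[200:360,280:480],(750,600))[:,:,::-1])
E
```

```text
2 3 [-0.8 -0.3 -0.5] [0.01  0.113 0.049] 30.0
2 6 [ 2.2  0.5 -2.7] [0.012 0.138 0.041] 30.0
32.8417
```

View pics/t4.png

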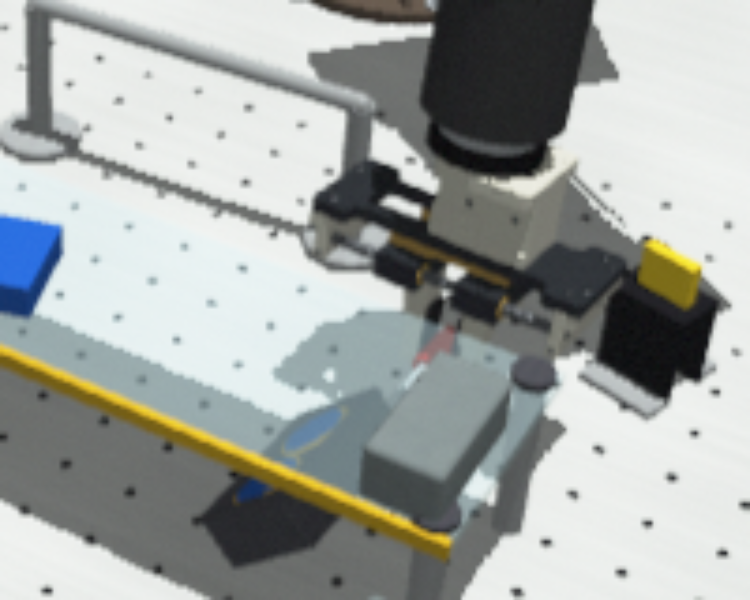

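It is pivoting as planned, with the mirrors turning up. I finish it and then start the right carrier to its halfway point.

```bash
python3 - <<'E'
from h import *
a=-5;O=ori(a,8,1);g=tip([.568,.1523,.006],O)
roll(g,a,1,2,k0=7);print(robot.read_t())
robot.move_gripper(1);P=robot.read_position();robot.servo_line(P+[0,0,.03],speed=.08);robot.servo_line(P+[-.03,0,.17],speed=.25)
a=-2;O=ori(a,0,1);g=tip([.547,-.156,.006],O)
robot.goto(g+[0,0,.17],O);robot.servo_line(g+[0,0,.04],speed=.2);robot.servo_line(g,speed=.06)
robot.move_gripper(0);w=robot.read_grip_width()*88
print(robot.read_t(),w,robot.read_position(),robot.read_force())
if abs(w-20)<4: roll(g,a,-1,1);print(robot.read_t())
q,_=robot.grab_frame("scene")
cv2.imwrite("pics/t5.png",cv2.resize(q[180:360,160:460],(800,480))[:,:,::-1])
E
```

```text
2 9 [ 2.   1.2 -3. ] [0.014 0.159 0.024] 30.1
2 12 [-1.1 -0.  -0.3] [ 0.015  0.171 -0.   ] 30.0
35.9417
42.85 19.12874031832271 [ 0.54709203 -0.15603996 -0.02818839] [ 0.8208659  -0.25978572  0.15317042]
1 3 [ 0.1  1.1 -1.9] [-0.001 -0.013  0.024] 30.0
1 6 [-0.1  0.4 -1.6] [-0.001 -0.034  0.041] 30.0
1 9 [ 0.6  0.3 -0.2] [-0.002 -0.059  0.049] 30.0
1 12 [-1.1 -0.8 -0.2] [-0.003 -0.086  0.046] 30.0
48.95
```

View pics/t5.png

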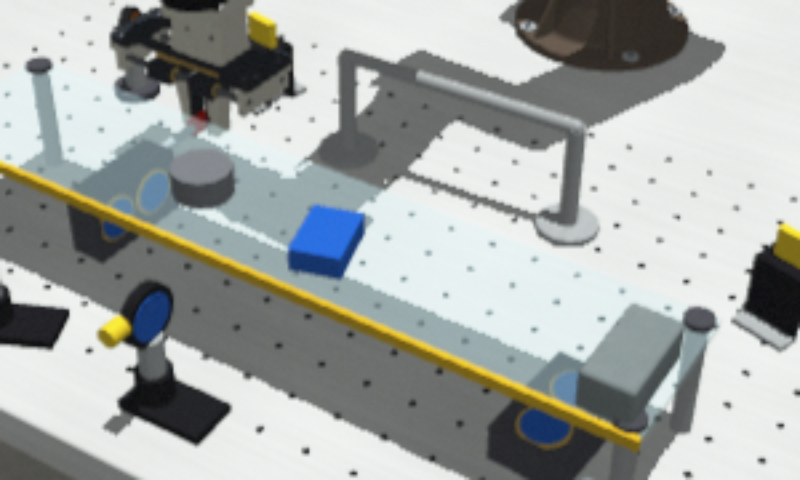

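The left carrier lies flat with its mirrors up at (560,400) in the crop. The right one is upright, so I finish it, back off and re-measure the guards.

```bash
python3 - <<'E'
from h import *
a=-2;O=ori(a,0,1);g=tip([.547,-.156,.006],O)
roll(g,a,-1,2);print(robot.read_t())
robot.move_gripper(1);P=robot.read_position();robot.servo_line(P+[0,0,.03],speed=.08);robot.servo_line(P+[0,0,.2],speed=.25)
robot.goto(np.array([.56,.02,.3]),ori(90,0,1))
for n in("top","scene"):
    p,d=robot.grab_frame(n);cv2.imwrite(f"pics/{n}6.png",p[:,:,::-1])
    for b in blobs(mask(p,*YEL),n,.106 if n=="top" else .09):
        if b['c'][0]<.6: print(n,b)
print(robot.read_t())
for x,y,z in((.381,-.28,.1),(.4576,.4018,.1),(.4365,.07,.3),(.4365,-.04,.15)):
    for an in(90,75):
        for fl in(0,1):
            j=robot.ik(tip([x,y,z],ori(an,0,fl)),ori(an,0,fl));print(an,fl,None if j is None else np.round(j))
E
```

```text
2 3 [-0.4 -0.1 -1.7] [-0.004 -0.113  0.049] 30.0
2 6 [ 0.9 -1.  -1.9] [-0.005 -0.139  0.041] 30.0
2 9 [ 0.9 -1.4 -3.3] [-0.006 -0.159  0.024] 30.0
2 12 [-1.7 -0.5  0.2] [-0.006 -0.172  0.   ] 30.0
55.1
top {'px': (np.float64(128.0), np.float64(477.8)), 'n': 28, 'c': array([0.0364, 0.4904]), 'ang': np.float64(-83.1), 'L': array([0.0188, 0.0083])}
top {'px': (np.float64(52.7), np.float64(421.1)), 'n': 82, 'c': array([0.1641, 0.6632]), 'ang': np.float64(77.9), 'L': array([0.0215, 0.019 ])}
top {'px': (np.float64(611.9), np.float64(371.8)), 'n': 80, 'c': array([ 0.248 , -0.6272]), 'ang': np.float64(-81.4), 'L': array([0.0223, 0.0196])}
top {'px': (np.float64(460.4), np.float64(316.9)), 'n': 99, 'c': array([ 0.3814, -0.2784]), 'ang': np.float64(76.8), 'L': array([0.0447, 0.0121])}
top {'px': (np.float64(117.7), np.float64(303.7)), 'n': 92, 'c': array([0.4267, 0.5228]), 'ang': np.float64(21.9), 'L': array([0.0399, 0.0122])}
scene {'px': (np.float64(509.3), np.float64(282.0)), 'n': 113, 'c': array([0.4275, 0.5233]), 'ang': np.float64(10.6), 'L': array([0.0716, 0.0155])}
scene {'px': (np.flo
[... 598 characters left out ...]
3.1), np.float64(145.4)), 'n': 36, 'c': array([ 0.2086, -0.6615]), 'ang': np.float64(53.0), 'L': array([0.0525, 0.0226])}
59.1583
90 0 [-12.   9. -34.   0. -47.  12.]
90 1 [ -12.    9.  -34.    0.  -47. -168.]
75 0 [-12.   9. -34.   0. -47.  -3.]
75 1 None
90 0 [ 60.  21. -17.   0. -52. -60.]
90 1 [ 60.  21. -17.   0. -52. 120.]
75 0 [ 60.  21. -17.   0. -52. -75.]
75 1 [ 60.  21. -17.   0. -52. 105.]
90 0 [ 35.  -5. -20.   0. -75. -35.]
90 1 [ 35.  -5. -20.   0. -75. 145.]
75 0 [ 35.  -5. -20.   0. -75. -50.]
75 1 [ 35.  -5. -20.   0. -75. 130.]
90 0 [ 21.   2. -34.   0. -54. -21.]
90 1 [ 21.   2. -34.   0. -54. 159.]
75 0 [ 21.   2. -34.   0. -54. -36.]
75 1 [ 21.   2. -34.   0. -54. 144.]
```

View pics/top6.png

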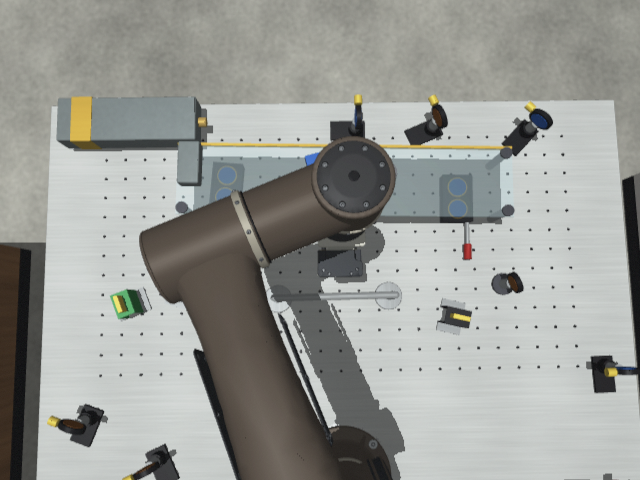

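Both carriers lie flat with their mirrors up, at about (227,180) and (457,198). No third guard shows on the part of the bench that was hidden before. I drape the right guard now.

```bash
cat >> h.py <<'E'
def drape(c,ang,y):
    O=ori(ang,0,0);R=ori(90.7,0,0);T=lambda x,y_,z,o:tip([x,y_,z],o)
    robot.move_gripper(.55)
    robot.goto(T(*c,.26,O),O);robot.servo_line(T(*c,.13,O),speed=.2);robot.servo_line(T(*c,.080,O),speed=.06)
    robot.move_gripper(0);w=robot.read_grip_width()*88;print("width",w,robot.read_force(),robot.read_t())
    if abs(w-10)>3: return False
    robot.servo_line(T(*c,.26,O),speed=.15)
    print("lifted",robot.read_grip_width()*88,robot.read_force())
    x=.4365-(y-.0155)*np.tan(np.radians(.7))
    robot.servo_line(T(x,y,.26,R),R,speed=.15);robot.servo_line(T(x,y,.16,R),speed=.08)
    f0=robot.read_force()
    for z in np.arange(.155,.140,-.001):
        robot.servo_line(T(x,y,z,R),speed=.03);F=robot.read_force()-f0
        if F[2]>1.2: break
    print("down",z,F,robot.read_t());return True
E
python3 - <<'E'
from h import *
if drape([.381,-.2795],76.6,-.043):
    robot.move_gripper(.5);P=robot.read_position();robot.servo_line(P+[0,0,.04],speed=.1);robot.servo_line(P+[0,0,.12],speed=.2)
    robot.goto(np.array([.45,-.25,.28]),ori(90.7,0,0))
    for n in("top","scene"):
        p,d=robot.grab_frame(n);cv2.imwrite(f"pics/{n}7.png",p[:,:,::-1])
        for b in blobs(mask(p,*YEL),n,.106 if n=="top" else .09):
            if .3<b['c'][0]<.6: print(n,b)
    a=cv2.imread("pics/top7.png")[200:400,100:500];b=cv2.imread("pics/scene7.png")[150:350,200:600]
    cv2.imwrite("pics/c7.png",np.vstack([cv2.resize(a,(600,300)),cv2.resize(b,(600,300))]));print(robot.read_t())
E
```

```text
width 9.933384990319414 [ 0.2301071  -0.13734933  1.5126083 ] 64.8417
lifted 9.954251178540327 [ 0.49543624 -0.07739882 -2.45220521]
down 0.147 [-3.58695253  1.49502913 11.74630329] 71.675
top {'px': (np.float64(117.5), np.float64(303.8)), 'n': 86, 'c': array([0.4265, 0.5233]), 'ang': np.float64(21.7), 'L': array([0.0404, 0.0114])}
top {'px': (np.float64(361.9), np.float64(293.6)), 'n': 97, 'c': array([ 0.44  , -0.0482]), 'ang': np.float64(89.6), 'L': array([0.0387, 0.0135])}
top {'px': (np.float64(170.2), np.float64(289.5)), 'n': 81, 'c': array([0.4576, 0.4012]), 'ang': np.float64(73.9), 'L': array([0.0406, 0.0107])}
scene {'px': (np.float64(509.3), np.float64(282.0)), 'n': 113, 'c': array([0.4275, 0.5233]), 'ang': np.float64(10.6), 'L': array([0.0716, 0.0155])}
scene {'px': (np.float64(458.2), np.float64(272.6)), 'n': 184, 'c': array([0.4581, 0.4014]), 'ang': np.float64(31.7), 'L': array([0.0577, 0.0343])}
scene {'px': (np.float64(312.2), np.float64(199.7)), 'n': 143, 'c': array([ 0.3383, -0.1068]), 'ang': np.float64(45.4), 'L': array([0.0734, 0.0378])}
74.5083
```

View pics/c7.png

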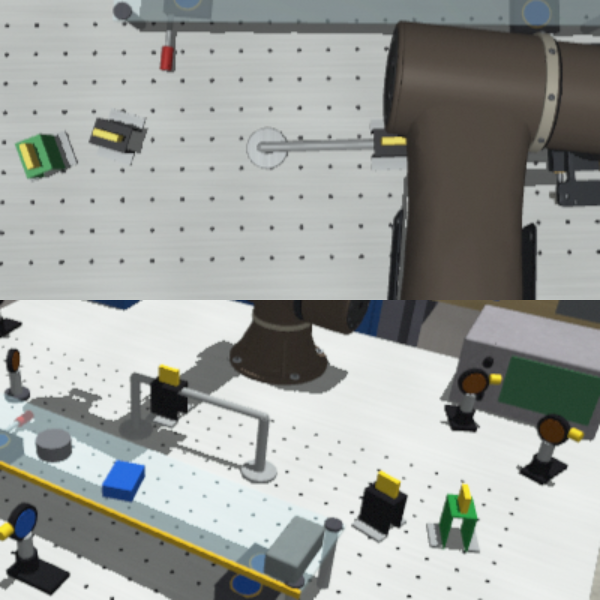

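The first guard hangs astride the bar at (170,395) in the crop. The second guard is next, with a check from the scene camera just before descending.

```bash
python3 - <<'E'
from h import *
robot.goto(tip([.4577,.4015,.30],ori(73.5)),ori(73.5))
p,d=robot.grab_frame("scene")
B=[b for b in blobs(mask(p,*YEL),"scene",.09) if np.hypot(*(b['c']-[.458,.401]))<.08];print(B)
if len(B)>=1 and np.hypot(*(B[0]['c']-[.4582,.4013]))<.006 and drape([.4577,.4015],73.5,.072):
    robot.move_gripper(.5);P=robot.read_position();robot.servo_line(P+[0,0,.04],speed=.1);robot.servo_line(P+[0,0,.15],speed=.2)
    robot.goto(np.array([.30,.45,.30]),ori(73.5,0,0))
    for n in("top","scene"):
        p,d=robot.grab_frame(n);cv2.imwrite(f"pics/{n}8.png",p[:,:,::-1])
    a=cv2.imread("pics/top8.png")[130:360,150:550];b=cv2.imread("pics/scene8.png")[150:380,160:560]
    cv2.imwrite("pics/c8.png",np.vstack([cv2.resize(a,(522,300)),cv2.resize(b,(522,300))]));print(robot.read_t())
E
```

```text
[{'px': (np.float64(458.3), np.float64(272.4)), 'n': 198, 'c': array([0.4573, 0.4013]), 'ang': np.float64(30.1), 'L': array([0.0581, 0.0363])}]
width 9.667887189798774 [-1.21860296 -0.51599177 -0.99341469] 80.0083
lifted 9.969236100677014 [ 0.13777549  0.33744403 -1.61477363]
down 0.147 [-2.07348516 -0.23593607  6.43602857] 87.425
91.0417
```

View pics/c8.png

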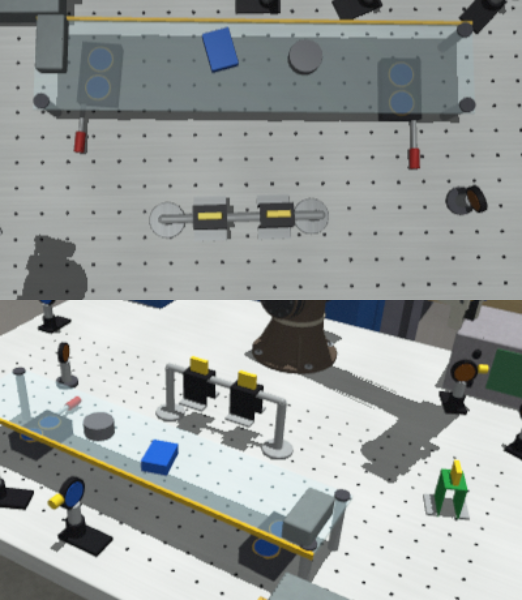

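Both guards hang astride the rail, both carriers lie flat under the shelf with mirrors up, and the bystanders are where they were.

```bash
python3 -c "
from rig import robot
robot.dwell(.5);print(robot.job_done(),robot.read_t())"
```

```text
the job is handed in; nothing more can be done
the job is handed in; nothing more can be done
```

The job is handed in at about 92 s: both mirror carriers lie flat, mirror side up, under the shelf, and both black guards on the bench were then draped over the rail; the lens post, filter case and power sensor were left alone.

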